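Re-pin the telephone arm

ROBOT

A 6-joint arm with a two-finger parallel gripper is mounted at the origin on the work surface. World frame = base frame: x ahead of the robot, y to its left, z up, the work surface at z = 0. Lengths are in m, angles in rad, forces in N, time in s.
With the tool pointing down it reaches from about 0.3 to 0.825 m from the base axis. Payload 5.4 kg.
Tool frame: the origin (TCP) lies at the very end of the fingers, on their centre line; the grasp point (between the pads) lies 19 mm behind it; z points along the fingers, x is the direction in which the jaws open and shut, and the axes are right-handed (so a half turn about z gives the same grasp; the last joint's range is limited). The gripper opens to 92 mm and grips with 3 to 60 N. Pads are 20 mm wide; open, the fingers measure 128 mm over their backs; the gripper's body (75 mm by 189 mm) begins 69 mm behind the grasp point.
Start: joints at [-1.4, 0.158, 1.597, -0, 1.386, -0.21], TCP at [0.214, -0.534, 0.192] pointing down, gripper open.
Joint ranges: [-2.91, 2.91], [-0.94, 2.29], [0.18, 2.7], [-1.29, 4.43], [0.17, 2.64], [-3, 3]. Speed limits (rad/s): [2.57, 2.57, 3.14, 3.14, 3.14, 3.14].

INTERFACE

Orientations are given as a rotation vector (axis times angle).
In Python, from workcell import bot gives the robot as it stands. Calls block until the motion is done:
- bot.goto(position, orientation): joint-space move of the TCP to a pose.
- bot.line_to(position, rot=None, max_speed=0.15): straight line of the TCP; rot=None keeps the orientation; max_speed is the mean speed in m/s.
- bot.set_joints(angles): joint-space move.
- bot.set_gripper(opening, newtons=None): opening from 0.0 (shut) to 1.0 (fully open); newtons is the grip in N (None keeps the last); returns when the fingers have stopped.
- bot.hold(seconds).
- bot.inverse_kinematics(position, orientation): joint angles nearest the present ones, or None.
- bot.read_camera(name): name is "side" or "top" or "wrist"; returns a dict with "pixels" (384x512x3 uint8, blue, green, red), "fx", "fy", "cx", "cy" (pixels), "R" (3x3) and "t" (3): a world point X has camera coordinates R X + t. Camera axes: x right, y down, z forward; pixel columns grow to the right and rows downward; lengths in m; the calibration is good to about 2 mm. A picture is of the moment at which its call begins. There is no depth.
A pose or a line that the arm cannot do raises bot.MotionError and nothing moves.
- bot.job_done(): hands the job in, once; it reports no verdict.
Readings, each from a call of its own:
- bot.current_clock(): time.
- bot.current_joints(): joint angles.
- bot.current_joint_vel(): joint speeds.
- bot.current_effort(): joint torques, N m.
- bot.current_ee_pos(): TCP position.
- bot.current_tool_rot(): TCP orientation.
- bot.current_contact_force(): force on the tool from outside, world axes, zero at the start.
- bot.current_ft_torque(): the same for the moment, N m.
- bot.current_opening(): opening from 0.0 (shut) to 1.0 (fully open).
Only numpy, scipy, OpenCV 4.12 (cv2) and the standard library are available. Lean on these libraries where they do the work, as an engineer would, in place of code of your own. Each camera call takes 0.05 s, during which the arm holds its last target. There are 200 camera calls.

TASK

The desk telephone's swing arm has come off its tray. Take the red-headed hinge pin from the blue desk tidy, put it into the eye at the end of the arm, swing the arm over the tray's tongue and find its hidden hole by feel, gently, then push the pin through both knuckles until its head sits fully home on the arm, and let go. Do not press or push on the pin harder than 30 N and leave the mug, the stapler and the clear box where they are.

Things in the scene. Friction and masses are not known exactly. Their poses are not given: they have to be found in the camera images.
- post: Fixed dark steel desk post, foot 90 mm across, carrying the arm's vertical pivot; origin on the desk on the pivot axis. At joint value 0 the arm points along the post's own -y. The hole of the tray's tongue lies 200 mm (within 0.2 mm) from the pivot axis, up to 14 mm to either side, along the post's x, of where the eye is at joint value 0; it is not measured.
- tray: Fixed telephone tray, dark steel, 200 x 210 mm, 50 mm high, white phone on it up to 102 mm high. Origin on the desk 200 mm from the pivot along the post's -y; axes as the post's. On its +y side an orange tongue points at the post: 76 (x) x 44 (y) mm, 14 mm thick, top 50 mm above the desk, vertical through hole 13.5 mm, 0.5 mm chamfer. The tongue is stuck in its sideways slot, up to 14 mm off in x.
- swing_arm (a joint): Arm angle about its vertical pivot, rad, counter-clockwise from above positive (eye moves to the post's +x). Starts at 0.14 to 0.28; eye and tongue hole are in line at some value between -0.071 and 0.071, with the eye hiding the hole. Stiff: stays where left, about 2 N at the eye swings it; range -0.15 to 0.45.
- eye (a point): Centre of the hole's mouth, at the top face, of the arm's eye: yellow block 44 x 44 mm, 16 mm thick, top 68 mm and underside 52 mm above the desk (2 mm above the tongue). Vertical through hole 13 mm across, 1.5 mm chamfer, 200 mm from the pivot axis. z up.
- pin_head (a point): Centre, half-way up, of the hinge pin's round red head, 24 mm across, 30 mm high. Below it a steel shank 12 mm across, 44 mm long, its tip tapering to 10.4 mm over the last 2 mm; the tip's end is 59 mm below this point. About 0.08 kg. At the start it stands upright, loose in a 16 mm hole of the blue desk tidy, head resting on the tidy's top 55 mm above the desk.
- pin_tip (a point): Centre of the end of the pin's shank; z points along the pin to the head. With the pin fully home this lies 44 mm below the eye's mouth.
- tidy: Blue desk tidy, fixed, 50 mm (x) by 94 mm (y), 55 mm high; origin on the desk under the pin's hole; pencils up to 100 mm high stand on its own +y side, the nearest 45 mm from the pin.
- mug: Blue mug, 80 mm across, 90 mm high; origin under its centre. Leave alone.
- stapler: Red and black stapler 36 x 130 mm, 39 mm high; origin under its centre, long along y. Leave alone.
- parts_box: Open clear box 130 x 170 mm, 70 mm high; origin under its centre. Leave alone.
There are look-alikes about, which are no part of the job. Leave any purple look-alike of the part that bears pin_head alone.

How it is judged:
By the outcome, as a careful person would: the job done as asked, in the order asked, and still so for the second after the job is handed in, with the robot touching nothing.
It also fails if it takes over 67 s, if anything falls off the work surface, if the arm or the gripper's body presses on something with over 40 N, if the wrist force passes 120 N, or if a joint passes its speed limit or range.

## Working session

There is one attempt and no reset: what is moved stays moved. The work goes in short steps, each a Python script; the robot and the scene stay as the last script left them, time stands still between calls to the robot, and variables do not carry over. Pictures are saved under pics/ and viewed, about 8 in all and at most 12, crops included, and the job is handed in when it is done.

```bash
ls; mkdir -p pics; python3 - <<'E'
from workcell import bot
import cv2,numpy as np
for n in("top","side"):
    d=bot.read_camera(n); cv2.imwrite(f"pics/{n}0.png",cv2.resize(d["pixels"],(800,600),interpolation=cv2.INTER_CUBIC))
    np.savez(f"{n}.npz",**d)
    print(n,d["fx"],d["fy"],d["cx"],d["cy"],np.round(d["R"],3).tolist(),np.round(d["t"],3))
print(bot.current_clock(),bot.current_tool_rot())
E
```

```text
pics
top 365.5763871283289 365.5763871283289 255.2083436661722 194.04674549589973 [[-0.008, -0.999, -0.034], [-0.986, 0.014, -0.166], [0.166, 0.032, -0.986]] [0.17  0.59  0.745]
side 433.3754676449624 433.3754676449624 246.37641118029913 197.3427450714375 [[-0.959, -0.283, 0.021], [-0.182, 0.557, -0.811], [0.217, -0.781, -0.585]] [0.584 0.09  0.9  ]
0.1 [-2.60074034e+00  1.76021696e+00  1.83456283e-03]
```

View pics/top0.png

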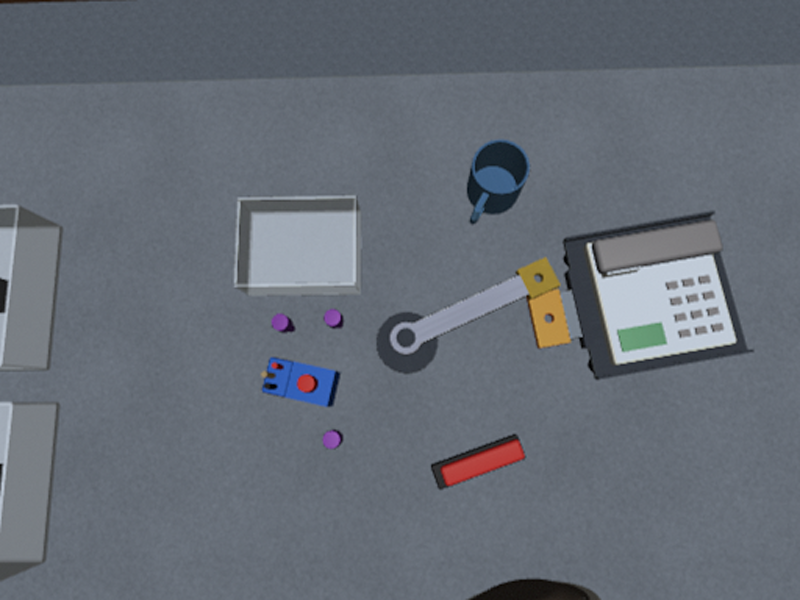

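View pics/side0.png

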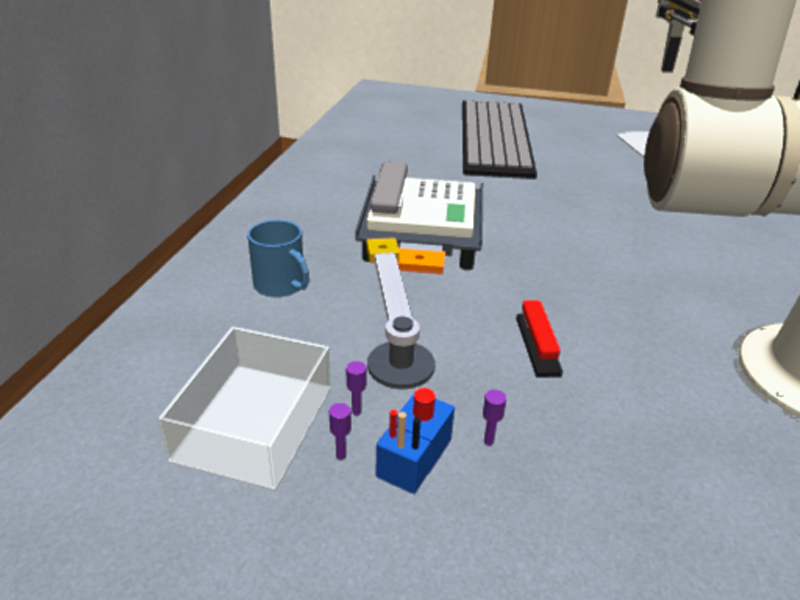

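Candidates in the top view (800x600):
- Red head on the blue tidy at (306,383). This is my choice.
- Red pencil at (277,367).
- Purple look-alikes at (281,323), (333,318) and (332,439).
- Stapler at (480,463).

The tongue hole is visible now at (549,318), the eye at (538,278) and the pivot at (404,338). I'll check these in a close crop.

```bash
cat > h.py <<'E'
import numpy as np,cv2
from scipy.spatial.transform import Rotation as Ro
def at_z(d,u,v,z):
    R,t=np.array(d["R"]),np.array(d["t"]); c=-R.T@t
    r=R.T@np.array([(u-d["cx"])/d["fx"],(v-d["cy"])/d["fy"],1]); return c+r*(z-c[2])/r[2]
def proj(d,X):
    p=np.array(d["R"])@X+np.array(d["t"]); return np.array([d["fx"]*p[0]/p[2]+d["cx"],d["fy"]*p[1]/p[2]+d["cy"]])
def down(yaw): # tool z down, tool x at heading yaw
    c,s=np.cos(yaw),np.sin(yaw)
    return Ro.from_matrix(np.array([[c,s,0],[s,-c,0],[0,0,-1]])).as_rotvec()
E
python3 - <<'E'
from h import *
d=np.load("top.npz"); im=d["pixels"]
a=cv2.resize(im[220:270,160:220],(400,333),interpolation=cv2.INTER_CUBIC)
b=cv2.resize(im[160:240,240:380],(700,400),interpolation=cv2.INTER_CUBIC) # x5
a=cv2.resize(im[220:264,160:240],(480,264),interpolation=cv2.INTER_CUBIC) # x6 
o=np.zeros((600,700,3),np.uint8); o[:336]=cv2.resize(im[160:240,235:375],(700,400))[:336]; o[336:]=0; o[336:,:480]=a
cv2.imwrite("pics/crop1.png",o)
s=1/1.5625
for n,u,v,z in(("pin",306,383,.085),("pivot",404,338,.075),("eye",538,278,.068),("hole",549,318,.05),("tray",660,300,.05)):
    print(n,np.round(at_z(d,u*s,v*s,z),4))
E
```

```text
pin [0.4814 0.2849 0.085 ]
pivot [0.5403 0.1558 0.075 ]
eye [ 0.6211 -0.028   0.068 ]
hole [ 0.5683 -0.0442  0.05  ]
tray [ 0.5913 -0.1973  0.05  ]
```

View pics/crop1.png

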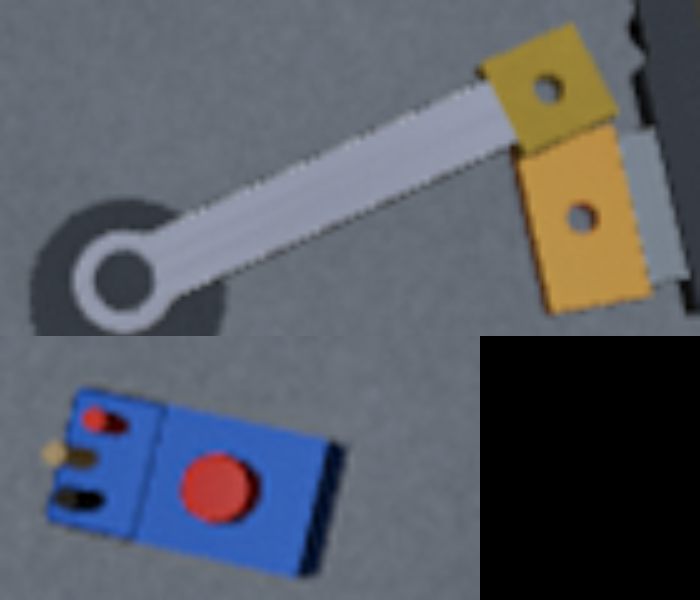

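Crop: the red head stands on the blue tidy at about (217,488), with the three pencils on its left. The eye hole is at (549,89), the tongue hole at (583,218) and the pivot at (124,279). Next I move above the pin and look with the wrist camera.

```bash
python3 - <<'E'
from h import *
from workcell import bot
d=np.load("top.npz")
B=lambda x,y:((x+.5)/5-.5+235,(y+.5)/5-.5+160)
A=lambda x,y:((x+.5)/6-.5+160,(y-336+.5)/6-.5+220)
pin=at_z(d,*A(217,488),.085); eye=at_z(d,*B(549,89),.068); hole=at_z(d,*B(583,218),.05)
for z in(.068,.08,.1): 
    pv=at_z(d,*B(124,279),z); print("pivot",z,pv.round(4),np.linalg.norm((eye-pv)[:2]),np.linalg.norm((hole-pv)[:2]))
ft=at_z(d,*B(128,296),.0); print("foot",ft.round(4))
e=at_z(d,*A(335,440),.055)-at_z(d,*A(165,405),.055); yaw_y=np.arctan2(-e[1],-e[0])
te=at_z(d,*B(650,295),.05)-at_z(d,*B(617,125),.05)
print("pin",pin,"eye",eye,"hole",hole,"tidy y heading",np.degrees(yaw_y),"post x heading",np.degrees(np.arctan2(-te[1],-te[0])))
yaw=yaw_y-np.pi/2
for k in(0,np.pi):
    q=bot.inverse_kinematics([pin[0],pin[1],.18],down(yaw+k)); print(k,yaw+k,None if q is None else np.round(q,2))
E
```

```text
pivot 0.068 [0.543  0.1541 0.068 ] 0.1988635964539257 0.19974501890861723
pivot 0.08 [0.5417 0.1539 0.08  ] 0.19914720197606184 0.19965885507785294
pivot 0.1 [0.5395 0.1534 0.1   ] 0.19963870519134752 0.1995348990019882
foot [0.5425 0.1539 0.    ]
pin [0.48185742 0.28513399 0.085     ] eye [ 0.62224897 -0.02824085  0.068     ] hole [ 0.56896377 -0.04390667  0.05      ] tidy y heading 77.94055334175215 post x heading 7.628842686261711
0 -0.21047705015505236 [ 0.32  0.13  1.65 -0.    1.36  0.53]
3.141592653589793 2.9311156034347405 [ 0.32  0.13  1.65  0.    1.36 -2.61]
```

```bash
python3 - <<'E'
from h import *
from workcell import bot
bot.set_gripper(0.55)
bot.goto([.4819,.2851,.18],down(-.2105))
d=bot.read_camera("wrist"); np.savez("w1.npz",**d)
cv2.imwrite("pics/w1.png",d["pixels"])
print(bot.current_clock(),bot.current_ee_pos(),bot.current_contact_force(),proj(d,np.array([.4819,.2851,.085])))
E
```

```text
3.925 [0.48227534 0.28454012 0.18000003] [-0.58326022 -0.8208976  -0.45168644] [252.92205556 187.39076882]
```

View pics/w1.png

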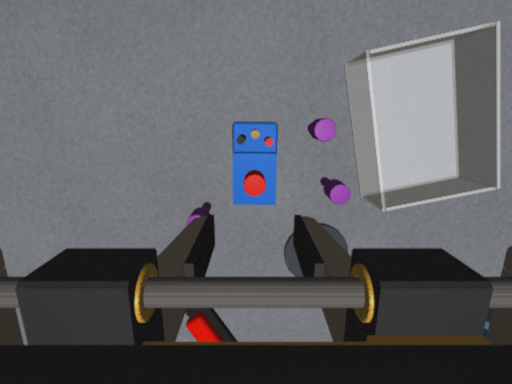

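Wrist view: the red head is at (254,184), against a prediction of (253,187), and the grasp area is clear. Now I pick it up.

```bash
python3 - <<'E'
from h import *
from workcell import bot
d=np.load("w1.npz"); p=at_z(d,254.5,184,.085); print("wrist est",p)
x,y=(p[:2]+np.array([.4819,.2851]))/2
bot.line_to([x,y,.061],max_speed=.08)
bot.set_gripper(0.0,35)
print(bot.current_opening()*92,bot.current_ee_pos(),bot.current_contact_force())
f0=bot.current_contact_force()
bot.line_to([x,y,.17],max_speed=.08)
bot.hold(.3)
print(bot.current_opening()*92,bot.current_ee_pos(),bot.current_contact_force(),bot.current_clock())
d=bot.read_camera("wrist");np.savez("w2.npz",**d);cv2.imwrite("pics/w2.png",d["pixels"])
d=bot.read_camera("side");np.savez("s2.npz",**d)
u,v=proj(d,np.array([x,y,.15])).astype(int);print(u,v)
h=np.hstack([cv2.resize(np.load("w2.npz")["pixels"][130:290,150:370],(550,400)),cv2.resize(d["pixels"][max(v-80,0):v+80,u-50:u+50],(250,400))])
cv2.imwrite("pics/c2.png",h)
E
```

```text
wrist est [0.48426505 0.28829708 0.085     ]
0.4063745439493294 [0.48221927 0.28797062 0.06337858] [-9.09041881  1.39955135 16.80057643]
0.4578212791776244 [0.48299155 0.28664538 0.16980341] [ 0.94090833  0.80055883 -0.17960019] 8.2167
272 222
```

View pics/c2.png

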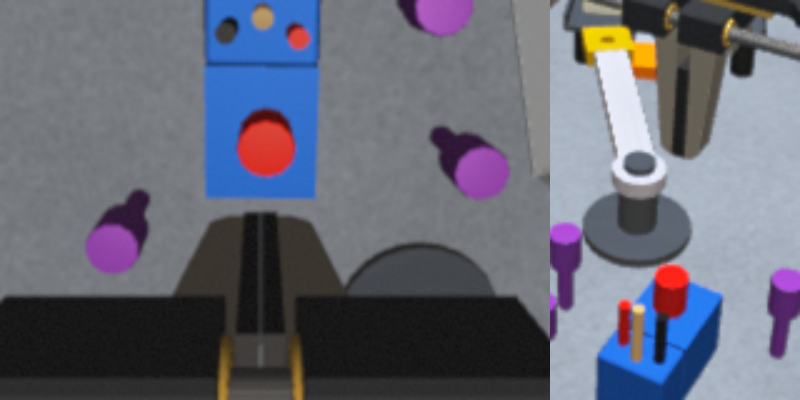

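Crop: the fingers are shut and empty, and the red head is still standing upright in the tidy, so the grasp missed. I'll find out why by checking the calibration of the fingertips against the reported pose.

```bash
python3 - <<'E'
from h import *
from workcell import bot
t=bot.read_camera("top"); np.savez("t3.npz",**t)
w=np.load("w2.npz"); s=np.load("s2.npz"); p=bot.current_ee_pos()
for n,d in(("top",t),("w",w),("s",s)):
    print(n,"tcp",proj(d,p).round(1),"pin.085",proj(d,np.array([.482,.2851,.085])).round(1))
def red(d,c,r=25):
    im=d["pixels"].astype(int); u,v=np.array(c).astype(int); m=np.zeros(im.shape[:2],bool); m[v-r:v+r,u-r:u+r]=1
    m&=(im[...,2]>120)&(im[...,1]<90)&(im[...,0]<90); n,l,st,ce=cv2.connectedComponentsWithStats(m.astype(np.uint8)); return [(st[i].tolist(),ce[i].round(1)) for i in range(1,n)]
t0=np.load("top.npz")
print(red(t0,(196,245)));print(red(t,(196,245)));print(red(w,(257,188),18)); print(red(s,(270,258),18)); s0=np.load("side.npz"); print(red(s0,(270,258),18))
print(p,Ro.from_rotvec(bot.current_tool_rot()).as_matrix().round(3).tolist(),bot.current_opening())
cv2.imwrite("pics/t3.png",cv2.resize(t["pixels"][190:290,150:270],(720,600),interpolation=cv2.INTER_CUBIC))
E
```

```text
top tcp [185.9 242.9] pin.085 [195.8 244.8]
w tcp [253.5 218.5] pin.085 [252.8 191.9]
s tcp [273.6 212.4] pin.085 [271.6 251.7]
[([174, 232, 4, 4, 10], array([175.5, 233.5])), ([190, 240, 11, 11, 95], array([195.5, 244.9]))]
[([191, 239, 10, 11, 91], array([195.7, 243.8]))]
[([245, 178, 23, 22, 391], array([256. , 188.3]))]
[([264, 248, 13, 21, 226], array([269.9, 257.6])), ([252, 263, 2, 13, 22], array([252.4, 268.5]))]
[([265, 248, 14, 21, 206], array([271.4, 257.6])), ([252, 262, 2, 14, 18], array([252.2, 267.6]))]
[0.48308008 0.28669969 0.16996434] [[0.978, -0.209, -0.0], [-0.209, -0.978, -0.0], [-0.0, 0.0, -1.0]] 0.005903830680772075
```

View pics/t3.png

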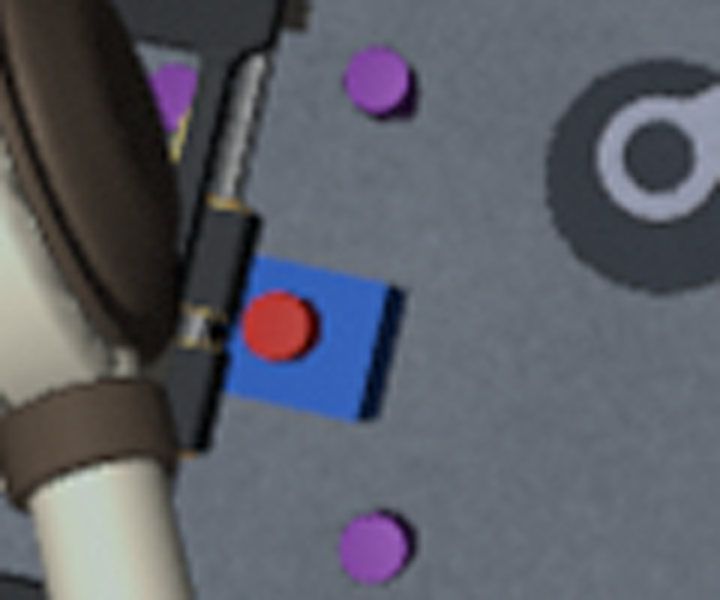

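```bash
python3 - <<'E'
from h import *
from workcell import bot
w=np.load("w2.npz"); t=np.load("t3.npz"); a=at_z(w,256,188.3,.085); b=at_z(t,195.7,243.8,.085); print(a,b)
x,y=(a[:2]+b[:2])/2
bot.set_gripper(0.55); bot.hold(.1)
pr=lambda:print(bot.current_ee_pos().round(4),(bot.current_opening()*92).round(1),np.round(bot.current_contact_force(),1))
pr()
bot.line_to([x,y,.10],max_speed=.08);pr()
for z in(.085,.075,.066,.061):
    bot.line_to([x,y,z],max_speed=.04);pr()
bot.hold(.2);pr()
s=bot.read_camera("side"); w=bot.read_camera("wrist")
o=.5
for o in(.45,.38,.32,.28):
    bot.set_gripper(o,8);pr()
s2=bot.read_camera("side")
c=lambda d:cv2.resize(d["pixels"][190:290,225:325],(400,400),interpolation=cv2.INTER_CUBIC)
cv2.imwrite("pics/g.png",np.hstack([c(s),c(s2)])); print(bot.current_clock())
E
```

```text
[0.48590279 0.28806134 0.085     ] [0.48413236 0.28527976 0.085     ]Traceback (most recent call last):
  File "<stdin>", line 7, in <module>
  File "<stdin>", line 6, in <lambda>
AttributeError: 'float' object has no attribute 'round'
```

```bash
python3 - <<'E'
from h import *
from workcell import bot
x,y=.485,.2867
pr=lambda:print(bot.current_ee_pos().round(4),round(bot.current_opening()*92,1),np.round(bot.current_contact_force(),1))
pr()
bot.line_to([x,y,.10],max_speed=.08);pr()
for z in(.085,.075,.066,.061):
    bot.line_to([x,y,z],max_speed=.04);pr()
bot.hold(.2);pr()
s=bot.read_camera("side")
for o in(.45,.38,.32,.28):
    bot.set_gripper(o,8);pr()
s2=bot.read_camera("side")
c=lambda d:cv2.resize(d["pixels"][190:290,225:325],(400,400),interpolation=cv2.INTER_CUBIC)
cv2.imwrite("pics/g.png",np.hstack([c(s),c(s2)])); print(bot.current_clock())
E
```

```text
[0.4831 0.2867 0.17  ] 50.2 [-0.2 -0.5  0.4]
[0.4855 0.2869 0.1007] 50.6 [0.4 0.2 0. ]
[0.4848 0.2867 0.0847] 50.4 [ 0.  -0.2  0.2]
[0.4847 0.2866 0.0746] 50.7 [0.9 0.5 0.9]
[0.4847 0.2866 0.0656] 50.6 [-0.1  0.3 -0.3]
[0.4847 0.2866 0.0606] 50.8 [-0.2 -0.3 -0.4]
[0.4851 0.2867 0.0611] 50.5 [-0.2 -0.8 -0.1]
[0.485  0.2867 0.061 ] 41.5 [ 0.1 -0.1  0. ]
[0.485  0.2867 0.061 ] 35.2 [ 0.2 -0.1 -0.3]
[0.485  0.2867 0.061 ] 29.4 [-0. -0.  0.]
[0.485  0.2867 0.061 ] 25.8 [ 0.3 -0.4 -0.2]
13.4417
```

View pics/g.png

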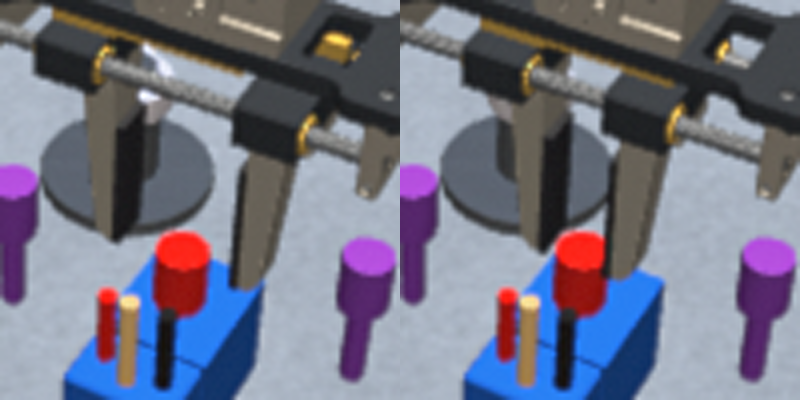

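```bash
python3 - <<'E'
from h import *
from workcell import bot
s=np.load("s2.npz")
P=lambda X:((proj(s,X)-[225,190]+.5)*4).round()
j=np.array([np.cos(-.2105),np.sin(-.2105),0])
for dz in(0,.019):
  for dy in (0,-.015):
    for sg in(1,-1): print(dz,dy,sg,P(np.array([.485,.2867+dy,.061+dz])+sg*j*.035))
pr=lambda:print(bot.current_ee_pos().round(4),round(bot.current_opening()*92,1),np.round(bot.current_contact_force(),1))
for o in(.265,.25,.24):
    bot.set_gripper(o,5);pr()
E
```

```text
0 0 1 [106. 263.]
0 0 -1 [252. 320.]
0 -0.015 1 [115. 240.]
0 -0.015 -1 [259. 296.]
0.019 0 1 [107. 230.]
0.019 0 -1 [255. 287.]
0.019 -0.015 1 [116. 208.]
0.019 -0.015 -1 [263. 263.]
[0.485  0.2867 0.061 ] 24.4 [ 0.1 -0.7  0. ]
[0.4851 0.2867 0.0611] 23.0 [ 1.2  0.6 -0. ]
[0.4852 0.2867 0.0611] 22.2 [ 0.4  0.3 -0. ]
```

```bash
python3 - <<'E'
from h import *
from workcell import bot
bot.set_gripper(.40,10); bot.hold(.1)
x,y=.485,.2867
f0=np.array(bot.current_contact_force())
z=.061
while z>.037:
    z-=.002; bot.line_to([x,y,z],max_speed=.04); f=np.mean([np.array(bot.current_contact_force()) for _ in range(3)],0); 
    print(round(z,3),bot.current_ee_pos().round(4),f.round(1))
    if f[2]-f0[2]>3: break
d=bot.read_camera("wrist"); cv2.imwrite("pics/w4.png",cv2.resize(d["pixels"][110:290,130:370],(800,600),interpolation=cv2.INTER_CUBIC)); np.savez("w4.npz",**d)
E
```

```text
0.059 [0.4848 0.2867 0.0588] [-0.6  0.8  0.3]
0.057 [0.4848 0.2866 0.0568] [ 0.3 -0.2 -0.1]
0.055 [0.4849 0.2866 0.0548] [ 1.   1.1 -0.3]
0.053 [0.4849 0.2867 0.0528] [-0.2 -1.1  0.3]
0.051 [0.4848 0.2867 0.0508] [-0.4  0.6  0.2]
0.049 [0.4848 0.2867 0.0488] [1.  1.  0.3]
0.047 [0.4849 0.2867 0.0468] [-0.1 -0.2  1. ]
0.045 [0.4849 0.2866 0.0448] [0.4 1.4 0.1]
0.043 [0.4848 0.2867 0.0428] [-0.1 -0.3 -0.3]
0.041 [0.4849 0.2867 0.0408] [-0.8  0.3  0. ]
0.039 [0.4849 0.2867 0.0388] [0.9 0.4 0.1]
0.037 [0.4848 0.2867 0.0368] [-0.4 -0.6  0.9]
```

View pics/w4.png

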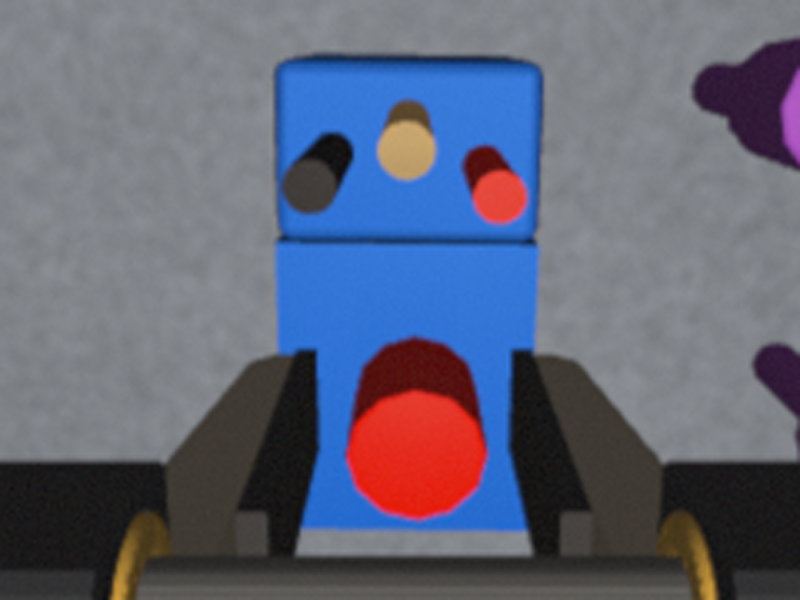

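Wrist crop: the head at (416,455) is centred between the fingers. There is no contact even at a reported z of 0.037, so the fingertips sit about 18 mm or more higher than the reported TCP. I'll keep going down to the tidy top to measure that offset.

```bash
python3 - <<'E'
from h import *
from workcell import bot
x,y=.485,.2867
z=.037
while z>.026:
    z-=.001; bot.line_to([x,y,z],max_speed=.02); f=np.mean([np.array(bot.current_contact_force()) for _ in range(3)],0); 
    print(round(z,3),bot.current_ee_pos().round(4),f.round(1))
    if f[2]>3: break
print(bot.current_clock())
E
```

```text
0.036 [0.4849 0.2867 0.0359] [ 1.1  0.4 -0. ]
0.035 [0.4849 0.2867 0.0349] [1.2 0.5 0.3]
0.034 [0.4849 0.2867 0.0339] [ 0.4 -0.2  1.3]
0.033 [0.4849 0.2867 0.0329] [ 0.2 -0.4 -0.3]
0.032 [0.4852 0.2868 0.0323] [-0.6 -0.1  2.8]
0.031 [0.4853 0.2868 0.0323] [-3.  -0.7  9.3]
19.175
```

Contact came at a reported z of 0.0323, where the tidy top is at 0.055. The true fingertip is therefore about 22.7 mm above the reported TCP. I'll grip with that correction.

```bash
python3 - <<'E'
from h import *
from workcell import bot
pr=lambda:print(bot.current_ee_pos().round(4),round(bot.current_opening()*92,1),np.round(bot.current_contact_force(),1),bot.current_clock())
x,y=.4845,.2860
bot.line_to([x,y,.0373],max_speed=.04); pr()
bot.set_gripper(0.0,35); pr()
bot.line_to([x,y,.14],max_speed=.1); bot.hold(.2); pr()
s=bot.read_camera("side"); np.savez("s5.npz",**s); w=bot.read_camera("wrist"); np.savez("w5.npz",**w)
u,v=proj(s,np.array([x,y,.14])).astype(int)
cv2.imwrite("pics/c5.png",np.hstack([cv2.resize(w["pixels"][110:260,160:360],(533,400)),cv2.resize(s["pixels"][v-40:v+60,u-33:u+34],(267,400),interpolation=cv2.INTER_CUBIC)])); print(u,v)
E
```

```text
[0.4846 0.286  0.0374] 36.6 [-0.3  0.6 -0.2] 19.4833
[0.4843 0.2859 0.037 ] 23.0 [-0.7  1.  -0.3] 19.8417
[0.4841 0.2859 0.1393] 23.4 [ 1.   0.2 -0.6] 21.2167
271 226
```

View pics/c5.png

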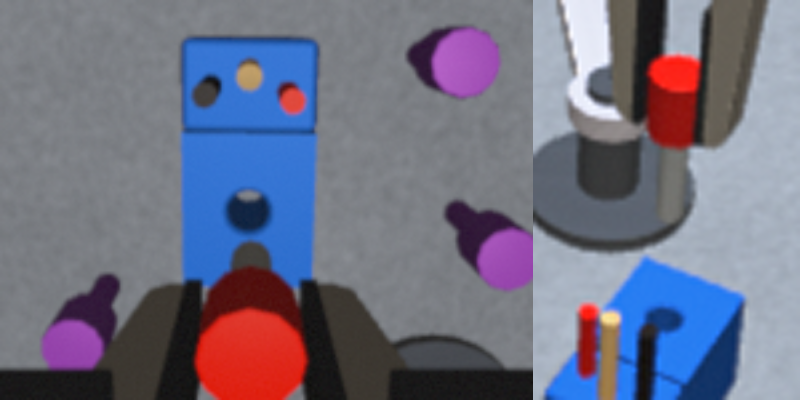

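The pin is held upright between the fingers with its shank showing, and the tidy hole is empty. Next I insert it into the eye with a force guard.

```bash
cat >> h.py <<'E'
from workcell import bot
DZ=.0263   # reported z = pin tip z + DZ
def F(n=4): return np.mean([np.array(bot.current_contact_force()) for _ in range(n)],0)
def rep(tag=""): print(tag,"xy",bot.current_ee_pos()[:2].round(4),"tip",round(bot.current_ee_pos()[2]-DZ,4),"F",F().round(1),"op",round(bot.current_opening()*92,1),"t",round(bot.current_clock(),1))
E
python3 - <<'E'
from h import *
s=np.load("s5.npz"); w=np.load("w5.npz"); z=.139-DZ+.074
print("side",at_z(s,273.5,204,z),"wrist",at_z(w,253.7,243.1,z))
rv=down(np.radians(12))
bot.goto([.6215,-.028,.122],rv); bot.hold(.2); rep("above")
f0=F(8)
for z in np.arange(.084,.0525,-.0015):
    bot.line_to([.6215,-.028,z+DZ],max_speed=.03); f=F()-f0
    if z<.075: rep(round(z,4))
    if f[2]>6 or np.hypot(f[0],f[1])>6: break
d=bot.read_camera("wrist"); np.savez("w6.npz",**d); t=bot.read_camera("side"); np.savez("s6.npz",**t)
u,v=proj(t,np.array([.6215,-.028,.07])).astype(int)
cv2.imwrite("pics/c6.png",np.hstack([cv2.resize(d["pixels"][110:260,160:360],(533,400)),cv2.resize(t["pixels"][v-50:v+50,u-33:u+34],(267,400),interpolation=cv2.INTER_CUBIC)]))
E
```

```text
side [0.48406516 0.28750868 0.1867    ] wrist [0.4849295  0.28823621 0.1867    ]
above xy [ 0.6214 -0.0269] tip 0.0958 F [-0.9 -0.1 -0.9] op 23.3 t 22.8
0.0735 xy [ 0.6214 -0.028 ] tip 0.0734 F [ 0.3 -0.  -0.7] op 23.0 t 25.1
0.072 xy [ 0.6214 -0.028 ] tip 0.0718 F [ 0.2  0.6 -0.5] op 23.2 t 25.4
0.0705 xy [ 0.6214 -0.028 ] tip 0.0704 F [-0.1  0.4 -1.2] op 23.1 t 25.6
0.069 xy [ 0.6214 -0.028 ] tip 0.0688 F [-0.4  0.7 -0.4] op 23.3 t 25.9
0.0675 xy [ 0.6217 -0.0281] tip 0.0677 F [ 1.   0.  -0.2] op 22.5 t 26.1
0.066 xy [ 0.6221 -0.0281] tip 0.0674 F [-1.6 -0.1  5. ] op 23.3 t 26.4
0.0645 xy [ 0.6229 -0.0282] tip 0.0672 F [-2.1  0.8 10.4] op 23.3 t 26.6
```

View pics/c6.png

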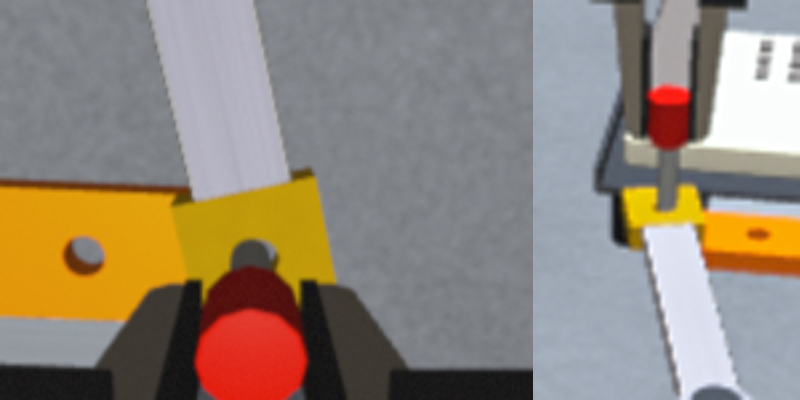

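The wrist crop shows the shank tip at (252,252) with the hole's light sliver to its right at (271,250), so the tip is off towards -x by about 2 mm. I'll do a small offset search starting that way.

```bash
python3 - <<'E'
from h import *
c=np.array([.6215,-.028])
go=lambda p,z,v=.03: bot.line_to([p[0],p[1],z+DZ],max_speed=v)
go(c,.0695); f0=F(8); ok=False
for o in [(2,0),(2,-1.5),(2,1.5),(3.5,0),(1,-2.5),(1,2.5),(3.5,-2),(3.5,2)]:
    p=c+np.array(o)/1000; go(p,.0695); go(p,.066); f=F()-f0; rep(o)
    if bot.current_ee_pos()[2]-DZ<.0665 and f[2]<4: ok=True; break
if ok:
    for z in np.arange(.064,.0525,-.002):
        go(p,z); f=F()-f0; rep(round(z,4))
        if f[2]>8: break
E
```

```text
(2, 0) xy [ 0.6238 -0.0282] tip 0.0656 F [ 2.5 -2.6 -2.4] op 23.2 t 27.5
0.064 xy [ 0.6238 -0.0282] tip 0.064 F [ 2.5 -1.  -2.5] op 23.0 t 27.8
0.062 xy [ 0.6237 -0.0281] tip 0.062 F [ 2.6 -1.4 -1.5] op 23.2 t 28.0
0.06 xy [ 0.6236 -0.0281] tip 0.0599 F [ 1.9 -1.5 -0.4] op 23.1 t 28.3
0.058 xy [ 0.6236 -0.0281] tip 0.0579 F [ 2.5 -2.3 -0.9] op 23.0 t 28.5
0.056 xy [ 0.6235 -0.0281] tip 0.0558 F [ 2.8 -1.3 -1.5] op 23.2 t 28.8
0.054 xy [ 0.6235 -0.0281] tip 0.0538 F [ 2.8 -2.9 -0.4] op 23.2 t 29.0
```

The pin tip is in the eye, with only about 2.5 N on the side. I'll swing along the arc while correcting the radius from force, then feel for the hole with light pressure.

```bash
cat >> h.py <<'E'
PV=np.array([.5417,.1539])
def arc(th,r): return PV+r*np.array([np.cos(th),np.sin(th)])
go=lambda p,z,v=.03: bot.line_to([p[0],p[1],z+DZ],max_speed=v)
E
python3 - <<'E'
from h import *
e=bot.current_ee_pos()[:2]-PV; th0=np.arctan2(e[1],e[0]); r=np.hypot(*e)+.0003
B=np.array([0,0,-.8])
for th in np.linspace(th0,th0-np.radians(15.99)+.018,9)[1:]:
    go(arc(th,r),.0537,.06); f=F(6); fr=f[:2]@[np.cos(th),np.sin(th)]; ft=f[:2]@[-np.sin(th),np.cos(th)]
    r+=np.clip(fr*.00008,-.0004,.0004)
    rep(f"th {th:.4f} r {r:.4f} fr {fr:.1f} ft {ft:.1f}")
    if np.hypot(*f[:2])>12: break
print("target th",th0-np.radians(15.99))
E
```

```text
th -1.1810 r 0.2000 fr 2.6 ft 0.5 xy [ 0.6169 -0.031 ] tip 0.0535 F [ 1.5 -2.2 -0.5] op 23.5 t 29.3
th -1.2136 r 0.2002 fr 2.3 ft -0.8 xy [ 0.6109 -0.0335] tip 0.0535 F [ 0.  -2.4 -0.4] op 22.8 t 29.6
th -1.2463 r 0.2003 fr 1.5 ft -0.7 xy [ 0.6048 -0.0357] tip 0.0535 F [-0.1 -1.7 -1.6] op 23.3 t 29.8
th -1.2789 r 0.2003 fr 0.4 ft 0.6 xy [ 0.5988 -0.0378] tip 0.0535 F [ 0.7 -0.2 -0.8] op 23.5 t 30.1
th -1.3116 r 0.2003 fr 0.1 ft 0.6 xy [ 0.5926 -0.0397] tip 0.0536 F [ 0.6  0.1 -0.8] op 22.9 t 30.3
th -1.3442 r 0.2003 fr -0.3 ft 0.5 xy [ 0.5863 -0.0413] tip 0.0536 F [ 0.4  0.4 -1. ] op 22.9 t 30.6
th -1.3768 r 0.2003 fr -0.3 ft -0.6 xy [ 0.5799 -0.0427] tip 0.0536 F [-0.6  0.2 -1.7] op 23.2 t 30.8
th -1.4095 r 0.2004 fr 0.7 ft -0.2 xy [ 0.5734 -0.0438] tip 0.0536 F [-0.1 -0.7 -0.8] op 22.6 t 31.1
target th -1.4274584127539447
```

```bash
python3 - <<'E'
from h import *
r=.2004; th=-1.4095; f0=F(10)
for z in(.0525,.0515,.0508,.0502,.0497,.0492,.0487):
    go(arc(th,r),z,.02); f=F(6)-f0; print(z,round(bot.current_ee_pos()[2]-DZ,4),f.round(1))
    if f[2]>3.5: break
ztop=bot.current_ee_pos()[2]-DZ; zc=z; print("ztop",ztop)
found=False
for i in range(12):
    th-=.0035; go(arc(th,r),zc,.02); f=F(6)-f0; zz=bot.current_ee_pos()[2]-DZ
    print(round(th,4),round(zz,4),f.round(1))
    if f[2]<1.2 and zz<ztop-.0002:
        go(arc(th,r),zc-.0012,.02); f=F(6)-f0; zz=bot.current_ee_pos()[2]-DZ; print("try",round(zz,4),f.round(1))
        if f[2]<3: found=True; break
        go(arc(th,r),zc,.02)
    if abs(f[2])>10 or np.hypot(f[0],f[1])>12: print("stop"); break
print(found); rep()
E
```

```text
0.0525 0.0522 [ 0.2  0.5 -0.4]
0.0515 0.0514 [-0.4  1.1 -0.4]
0.0508 0.0507 [-0.7  0.2  0.1]
0.0502 0.0502 [ 1.8  0.7 -0.6]
0.0497 0.0497 [-0.2 -0.3  0.3]
0.0492 0.0495 [-0.8  0.7  2.4]
0.0487 0.0495 [-1.8  0.9  5.5]
ztop 0.0494774910731421
-1.413 0.0494 [-0.4  0.7  6.8]
-1.4165 0.0494 [1.5 0.9 7.6]
-1.42 0.0494 [5.2 2.1 5.5]
-1.4235 0.0482 [2.3 1.  1. ]
try 0.0461 [ 0.9  0.1 -1.6]
True
 xy [ 0.5696 -0.0443] tip 0.0461 F [ 0.8 -0.6 -2.4] op 23.2 t 34.1
```

The tip dropped into the hole. Now I push it home under a force guard.

```bash
python3 - <<'E'
from h import *
r=.2004; th=-1.4235-.0005; f0=np.array([0,0,-.8]); z=.0455; p=arc(th,r)
while z>.0205:
    st=.0025 if z>.0275 else .0007
    z-=st; go(p,z,.02); f=F(6)-f0; zz=bot.current_ee_pos()[2]-DZ
    fr=f[:2]@[np.cos(th),np.sin(th)]; ft=f[:2]@[-np.sin(th),np.cos(th)]
    print(round(z,4),round(zz,4),f.round(1),round(fr,1),round(ft,1))
    p=p+.00006*np.clip(f[:2],-4,4)
    if f[2]>12 or np.hypot(*f[:2])>14: break
rep()
E
```

```text
0.043 0.0425 [-0.9  0.4 -0.6] -0.6 -0.8
0.0405 0.0403 [ 0.5  0.4 -0.5] -0.3 0.6
0.038 0.0378 [-0.4  0.1  0.1] -0.1 -0.4
0.0355 0.0353 [-0.8  0.5  0.1] -0.6 -0.7
0.033 0.0328 [-0.2 -0.1 -0.6] 0.1 -0.2
0.0305 0.0303 [ 0.5 -0.2  0.8] 0.3 0.5
0.028 0.0278 [-0.5  0.6 -0.2] -0.6 -0.4
0.0255 0.0253 [-0.   0.6 -0.1] -0.6 0.1
0.0248 0.0248 [ 0.1  0.8 -0.3] -0.8 0.2
0.0241 0.0241 [ 0.5 -0.1  0.5] 0.1 0.5
0.0234 0.0236 [-1.5  0.4  1.7] -0.6 -1.4
0.0227 0.0236 [-1.8 -0.2  5.6] -0.1 -1.8
0.022 0.0235 [-2.6  1.2  9. ] -1.6 -2.4
0.0213 0.0235 [-3.3  0.5 12.8] -0.9 -3.2
 xy [ 0.5718 -0.0442] tip 0.0235 F [-3.3  0.5 12. ] op 23.1 t 37.9
```

It stopped at 0.0235, which is exactly the home height allowing for the 0.5 mm offset seen on both knuckles. Now I unload, let go, retreat and check.

```bash
python3 - <<'E'
from h import *
p=bot.current_ee_pos()[:2]; go(np.array([.5711,-.0443]),.0236,.02); rep("unload")
bot.set_gripper(.5); bot.hold(.2); rep("open")
q=bot.current_ee_pos(); bot.line_to([q[0],q[1],.2],max_speed=.1)
w=bot.read_camera("wrist"); np.savez("w7.npz",**w)
bot.goto([.36,-.38,.25],down(np.radians(-40))); bot.hold(.3); rep("away")
t=bot.read_camera("top"); s=bot.read_camera("side")
u,v=proj(s,np.array([.5705,-.0443,.075])).astype(int); 
cv2.imwrite("pics/c7.png",np.vstack([np.hstack([cv2.resize(w["pixels"][110:310,130:396],(400,300)),cv2.resize(s["pixels"][v-38:v+37,u-50:u+50],(400,300),interpolation=cv2.INTER_CUBIC)]),cv2.resize(t["pixels"][60:321,140:488],(400,300)).repeat(2,1)]))
def head(d):
    im=d["pixels"].astype(int); m=(im[...,2]>120)&(im[...,1]<90)&(im[...,0]<90); n,l,st,ce=cv2.connectedComponentsWithStats(m.astype(np.uint8)); return [(st[i].tolist(),ce[i].round(1)) for i in range(1,n) if st[i][4]>40]
print(head(t),"exp head top",proj(t,np.array([.569,-.044,.098])))
print(head(s),"exp top/bottom",proj(s,np.array([.569,-.044,.098])),proj(s,np.array([.569,-.044,.068])))
E
```

```text
unload xy [ 0.5713 -0.0444] tip 0.0237 F [0.4 0.7 2.5] op 23.1 t 38.2
open xy [ 0.5711 -0.0443] tip 0.0236 F [ 0.3 -0.5  0.7] op 45.8 t 38.9
away xy [ 0.3604 -0.3796] tip 0.2236 F [-0.3 -0.1  0.3] op 45.9 t 42.4
[([351, 195, 11, 11, 99], array([356. , 199.8])), ([283, 282, 53, 29, 696], array([308.7, 295.9]))] exp head top [356.55621286 199.84820157]
[([264, 145, 10, 15, 110], array([268.8, 151.4])), ([334, 192, 24, 37, 466], array([346.2, 210.2])), ([249, 262, 5, 18, 58], array([251.1, 270.3]))] exp top/bottom [269.07357175 146.35460113] [268.41398188 157.58306386]
```

View pics/c7.png

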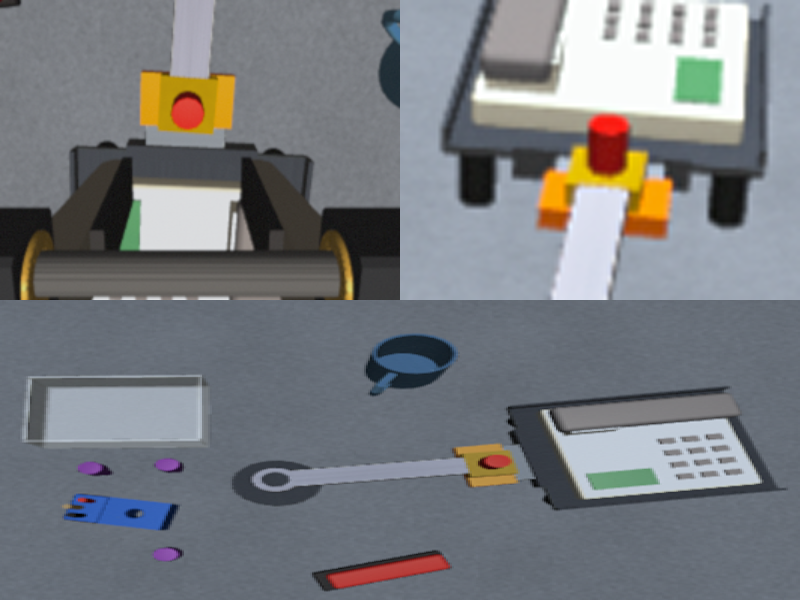

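The pictures show the red head sitting on the yellow eye over the tongue. In the side crop it is at (608,145), and its centre in the top view is 0.6 px from where a seated head should be. The mug, stapler, clear box and purple pins are unmoved.

```bash
python3 -c "
from workcell import bot
bot.job_done(); print(bot.current_clock())"
```

```text
the job is handed in; nothing more can be done
the job is handed in; nothing more can be done
```

The hinge pin is fully home through both knuckles and released, and I handed the job in at about 42 s of the 67 s allowed.

- **What I did:** I took the red-headed pin from the tidy, put it into the eye and swung the arm over the tongue. I found the hole by feel with about 5–8 N of pressing, then pushed the pin in until the head stopped on the arm, at about 13 N.
- **Last checks:**
  - The pin stopped within 0.5 mm of the nominal home height, the same offset I had measured touching the eye and the tongue.
  - The head sits on the eye in the top, side and wrist views.
  - The gripper is clear, with no force reading left.
  - The mug, stapler, clear box and purple pins look unmoved.
- **What went wrong or disagreed:**
  - **First grasp:** it closed empty because the real fingertips are about 23 mm above the reported tool point. I measured this by touching the tidy's top gently (about 9 N) and corrected for it. The wrist read about 17 N after that empty closing, which nudged the pin about 2 mm in its hole.
  - **First eye insertion:** it landed about 2 mm off at roughly 10 N, and a 2 mm shift fixed it.

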